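# Slide the drying sheet over the beaker in the rack

## Task

Pick up the aluminium drying sheet by its upright tab and slide it, plain edge first, into the lowest pair of rails in the drying rack that passes clear over the beaker standing inside. Push it in slowly until you feel it bear on the sprung buffer at the back, with a gentle push of 5 to 10 N, then let go and leave it touching the buffer, without disturbing the beakers or anything else on the table.

Things in the scene. Friction and masses are not known exactly. Their poses are not given: they have to be found in the camera images.
- sheet: Bare aluminium drying sheet with drain holes, 175 (x) by 150 (y) by 5 mm, about 0.28 kg (varies), flat on the table at the start. Origin: centre of its underside; z up; x points to its plain rear edge (x = +87.5 mm), which goes into the rack first. A lip along the front edge (x = -87.5 to -83.5) stands 13 mm over the underside; the grip tab stands in front of it.
- sheet_tab (a point): Point to pinch on the sheet's grip tab, an upright plate 10 mm thick (y), 40 mm long (sheet x = -127.5 to -87.5 mm), top 45 mm over the underside. This point: mid thickness and length, 26 mm over the underside (sheet frame -107.5, 0, 26 mm). Sheet's axes; pinch along y.
- sheet_rear (a point): Middle of the sheet's rear edge, at the underside (sheet frame +87.5, 0, 0 mm).
- rack: Steel drying rack fixed to the table, 190 mm wide (y), 190 mm high, three pairs of channel rails at 70, 115 and 160 mm, open between its sides. Origin: on the table under its middle; z up; x points from the mouth inwards, the way a sheet slides in. One of the three beakers stands on the table inside, within 25 mm of the origin.
- rail_low (a point): Middle of the mouth of the lowest rail pair, at its running surface: 70 mm above the table, rack x = -65 mm. Rack's axes. Each rail runs 130 mm inwards from here; flares reach 14 mm in front. Each channel is 154 mm wide (2 mm play each side of the sheet) and 12 mm high up to its hold-down lip; ledges 14 mm wide, 126 mm free between them.
- rail_mid (a point): The same for the middle rail pair, running surface 115 mm above the table.
- rail_high (a point): The same for the top rail pair, running surface 160 mm above the table.
- stop: Rear frame of the rack (rack's axes, origin on the table at rack x = +95 mm). It carries a buffer: two upright dark steel bars at y = +-42 mm that meet the sheet's rear edge at any rail. The untouched buffer face is 100 to 125 mm inside the mouth, set anew each time, not reported: feel for it. Sprung, 4 N per mm, damped (push under 20 mm/s), 6 mm travel.
- beaker_low: Loose white plastic beaker, 55 mm tall, 62 mm wide at the rim, open at the top. Origin: centre of its underside. Stands either inside the rack or on the far part of the table (beakers change places).
- beaker_mid: Loose white plastic beaker, 100 mm tall, 62 mm wide at the rim, open at the top. Origin: centre of its underside. Stands either inside the rack or on the far part of the table (beakers change places).
- beaker_tall: Loose white plastic beaker, 145 mm tall, 62 mm wide at the rim, open at the top. Origin: centre of its underside. Stands either inside the rack or on the far part of the table (beakers change places).
- pot_a: Bystander: small red pot, 55 mm tall, 40 mm wide. Origin: centre of its underside.
- pot_b: Bystander: second small red pot, 55 mm tall, 40 mm wide. Origin: centre of its underside.
- cups: Bystander: white plastic cup, 110 mm tall, 72 mm wide. Origin: centre of its underside.
- jar: Bystander: amber glass jar, 90 mm tall, 60 mm wide. Origin: centre of its underside.
Things that resemble listed ones, but are neither listed nor needed, are in the scene too. What is shaped like the beaker_tall but red is not meant.

How it is judged (in metres and radians):
On the way, in this order (a step that is already met when the one before it is completed fails the run):
1. the sheet's rear edge is at least 20 mm inside the mouth of the right pair of rails, square to the rack (((horizontal distance between beaker_low and rack below 0.05 m and z of sheet in the frame of rack between 0.065 and 0.076 m) or (horizontal distance between beaker_mid and rack below 0.05 m and z of sheet in the frame of rack between 0.11 and 0.121 m) or (horizontal distance between beaker_tall and rack below 0.05 m and z of sheet in the frame of rack between 0.155 and 0.166 m)) and angle between the x axis of sheet and the x axis of rack, either way round below 0.06 rad and angle between sheet's own z axis and vertical below 0.06 rad and y of sheet in the frame of rack between -0.006 and 0.006 m and x of sheet_rear in the frame of rack above -0.045 m), for 0.1 s.
2. on those rails the sheet is pressed against the buffer with more than 3 N (((horizontal distance between beaker_low and rack below 0.05 m and z of sheet in the frame of rack between 0.065 and 0.076 m) or (horizontal distance between beaker_mid and rack below 0.05 m and z of sheet in the frame of rack between 0.11 and 0.121 m) or (horizontal distance between beaker_tall and rack below 0.05 m and z of sheet in the frame of rack between 0.155 and 0.166 m)) and angle between the x axis of sheet and the x axis of rack, either way round below 0.06 rad and angle between sheet's own z axis and vertical below 0.06 rad and y of sheet in the frame of rack between -0.006 and 0.006 m and contact force between sheet and stop above 3 N), for 0.1 s.
At the end, for the whole second after the job is handed in: The sheet lies in the lowest rail pair above the beaker in the rack (70 mm pair for the 55 mm beaker, 115 for 100, 160 for 145), within 5 mm in height, level and square within 0.06 rad, still touching the buffer (over 0.1 N), at rest, released; all beakers upright (((horizontal distance between beaker_low and rack below 0.05 m and z of sheet in the frame of rack between 0.065 and 0.076 m) or (horizontal distance between beaker_mid and rack below 0.05 m and z of sheet in the frame of rack between 0.11 and 0.121 m) or (horizontal distance between beaker_tall and rack below 0.05 m and z of sheet in the frame of rack between 0.155 and 0.166 m)) and angle between the x axis of sheet and the x axis of rack, either way round below 0.06 rad and angle between sheet's own z axis and vertical below 0.06 rad and y of sheet in the frame of rack between -0.006 and 0.006 m and x of sheet_rear in the frame of rack between 0.03 and 0.07 m and contact force between sheet and stop above 0.1 N and linear speed of sheet below 0.01 m/s and contact force between the fingers and sheet below 0.05 N and angle between each of beaker_low, beaker_mid, beaker_tall's own z axis and vertical below 0.1 rad).
It fails at once if the sheet is forced against the rack with more than 35 N (contact force between sheet and rack above 35 N).
It fails at once if the sheet is forced against the buffer with more than 15 N (contact force between sheet and stop above 15 N).
It fails at once if the arm or fingers press on the rack with more than 15 N (contact force between any of the arm, the fingers and rack above 15 N).
It fails at once if a beaker is shifted by more than 15 mm or tipped (distance of any of beaker_low, beaker_mid, beaker_tall from where it was at the start of the episode above 0.015 m or angle between any of beaker_low, beaker_mid, beaker_tall's own z axis and vertical above 0.25 rad).
It fails at once if a bystander is shifted by more than 25 mm (distance of any of pot_a, pot_b, cups, jar from where it was at the start of the episode above 0.025 m).
It also fails if it takes over 72 s, if anything falls off the work surface, if the arm or the gripper's body presses on something with over 40 N, if the wrist force passes 120 N, or if a joint passes its speed limit or range.

## Robot

A 6-joint arm with a two-finger parallel gripper is mounted at the origin on the work surface. World frame = base frame: x ahead of the robot, y to its left, z up, the work surface at z = 0. Lengths are in m, angles in degrees, forces in N, time in s.
With the tool pointing down it reaches from about 0.325 to 0.85 m from the base axis. Payload 15.5 kg.
Tool frame: the origin (TCP) lies midway between the tips of the shut fingers; the grasp point (between the pads) lies 19 mm behind it; z points along the fingers, y is the line along which they close (so a half turn about z gives the same grasp; the last joint's range is limited). The gripper opens to 91 mm and grips with 3 to 60 N. Pads are 32 mm wide; open, the fingers measure 118 mm over their backs; the gripper's body (76 mm by 178 mm) begins 60 mm behind the grasp point.
Start: joints at [67.408, 28.281, 77.091, -0, 74.628, -5.472], TCP at [0.184, 0.597, 0.214] pointing down, gripper open.
Joint ranges: [-166.48, 166.48], [-47.26, 123.95], [12.59, 153.08], [-70.14, 250.14], [6.76, 159.57], [-176.63, 176.63]. Speed limits (degrees/s): [108.29, 108.29, 147.25, 172.46, 172.46, 172.46].

## Interface

Orientations are given as a 3x3 rotation matrix whose columns are the frame's x, y, z axes.
In Python, from bench import ctrl gives the robot as it stands. The module is installed in compiled form; this text tells all that it offers. Calls block until the motion is done:
- ctrl.goto(position, orientation): joint-space move of the TCP to a pose.
- ctrl.move_l(position, vel=0.15, ori=None, contact_N=None): straight line of the TCP; ori=None keeps the orientation; vel is the mean speed in m/s. With contact_N (N) it stops when the force on the tool has changed by that much, and returns True; else False.
- ctrl.movej(angles): joint-space move.
- ctrl.command_gripper(opening): opening from 0.0 (shut) to 1.0 (fully open); the grip force is fixed at half the most; returns when the fingers have stopped.
- ctrl.sleep(seconds).
- ctrl.ik(position, orientation): joint angles nearest the present ones, or None.
- ctrl.read_camera(name): name is "scene" or "top" or "wrist"; returns the picture (480x640x3 uint8, blue, green, red); there is no depth.
- ctrl.camera_params(name): a dict with "fx", "fy", "cx", "cy" (pixels), "D" ([k1, k2, p1, p2, k3] as OpenCV has them; the pictures are not rectified), "pose" (4x4, takes a point from camera to world coordinates); the wrist camera has in their place "T_tool_cam" (4x4, takes a point from camera to tool coordinates, whose origin is the TCP and whose axes are the flange's). Camera axes: x right, y up, looking along -z (the intrinsics and any distortion apply to the point x, -y, -z); pixel columns grow to the right and rows downward; lengths in m; the calibration is good to about 2 mm. A picture is of the moment at which its call begins: read the wrist's pose just before it. camera_params takes no time and is no camera call.
A pose or a line that the arm cannot do raises ctrl.MotionError and nothing moves.
- ctrl.sign_off(): hands the job in; it is judged then, once.
Readings, each from a call of its own:
- ctrl.current_t(): time.
- ctrl.current_q(): joint angles.
- ctrl.current_dq(): joint speeds.
- ctrl.current_effort(): joint torques, N m.
- ctrl.current_tool_pos(): TCP position.
- ctrl.current_eef_rot(): TCP orientation.
- ctrl.current_contact_force(): force on the tool from outside, world axes, zero at the start.
- ctrl.current_wrist_torque(): the same for the moment, N m.
- ctrl.current_grip_width(): opening from 0.0 (shut) to 1.0 (fully open).
- ctrl.current_grasp_force(): force on a finger pad.
Only numpy, scipy, OpenCV 4.12 (cv2) and the standard library are available. Lean on these libraries where they do the work, as an engineer would, in place of code of your own. Each camera call takes 0.05 s, during which the arm holds its last target. There are 200 camera calls.

## Working session

There is one attempt and no reset: what is moved stays moved. The work goes in short steps, each a Python script; the robot and the scene stay as the last script left them, time stands still between calls to the robot, and variables do not carry over. Pictures are saved under pics/ and viewed, at most 10 in all, crops included, and the job is handed in when it is done.

```bash
mkdir -p pics; python3 - <<'E'
from bench import ctrl
import cv2,numpy as np
for n in ("scene","top"):
    cv2.imwrite(f"pics/{n}0.png",ctrl.read_camera(n))
    p=ctrl.camera_params(n);print(n,{k:np.round(v,4).tolist() for k,v in p.items()})
print(ctrl.camera_params("wrist"),ctrl.current_eef_rot(),ctrl.current_t())
E
```

```text
scene {'fx': 610.0055, 'fy': 610.0055, 'cx': 321.5624, 'cy': 238.9636, 'D': [-0.1442, 0.0, 0.0, 0.0, 0.0], 'pose': [[-0.8868, -0.2566, 0.3844, 0.9676], [0.4621, -0.5102, 0.7254, 0.8052], [0.01, 0.8209, 0.571, 0.7327], [0.0, 0.0, 0.0, 1.0]]}
top {'fx': 482.2996, 'fy': 482.2996, 'cx': 319.5601, 'cy': 230.7104, 'D': [-0.0722, 0.0, 0.0, 0.0, 0.0], 'pose': [[-0.0217, 0.995, -0.097, 0.4421], [-0.9998, -0.0219, -0.0011, -0.0026], [-0.0032, 0.097, 0.9953, 1.1797], [0.0, 0.0, 0.0, 1.0]]}
{'fx': 394.722440040371, 'fy': 394.722440040371, 'cx': 319.40818728918674, 'cy': 236.82023654257478, 'D': array([-0.02993801,  0.        ,  0.        ,  0.        ,  0.        ]), 'T_tool_cam': array([[-2.21143984e-04,  9.60728849e-01,  2.77488791e-01,
         7.91774175e-02],
       [ 9.99999334e-01,  5.26721057e-04, -1.02668031e-03,
        -5.40453862e-04],
       [-1.13252058e-03,  2.77488380e-01, -9.60728326e-01,
        -1.70464362e-01],
       [ 0.00000000e+00,  0.00000000e+00,  0.00000000e+00,
         1.00000000e+00]])} [[-9.55689292e-01  2.94377029e-01 -3.77306789e-04]
 [ 2.94377265e-01  9.55688751e-01 -1.01876818e-03]
 [ 6.06859030e-05 -1.08469638e-03 -9.99999410e-01]] 0.1
```

View pics/scene0.png

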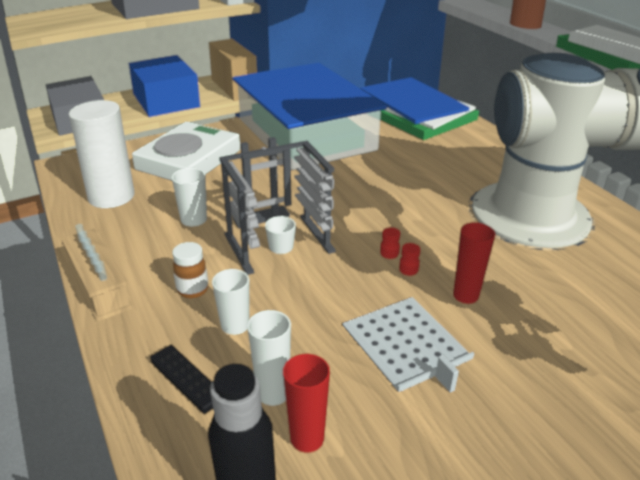

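View pics/top0.png

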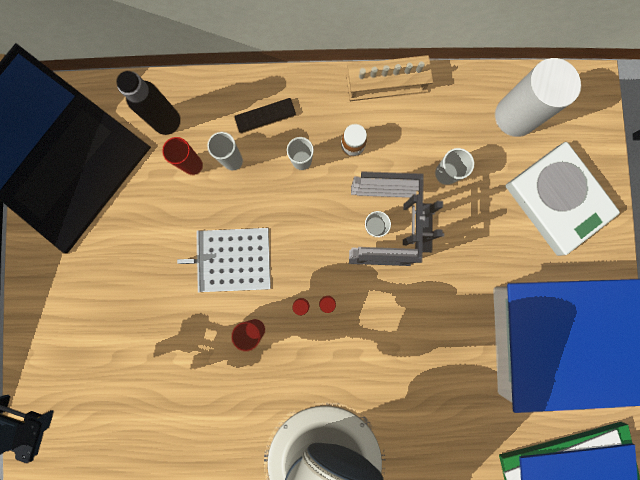

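The scene view shows the sheet at (408,343) with its tab at (448,373), and the rack at (280,200) with a short white beaker inside at (281,235). In the top view the sheet is at (235,260), the tab at (188,262), the rack at (390,220) and the beaker at (377,224). The cup is probably the one at (457,165) in the top view, and the two free white beakers are at (222,150) and (300,152). The red tall ones are lookalikes. I'll enlarge to measure.

```bash
python3 - <<'E'
import cv2
t=cv2.imread("pics/top0.png");s=cv2.imread("pics/scene0.png")
def crop(im,x,y,w,h,k,n):
    c=cv2.resize(im[y:y+h,x:x+w],None,fx=k,fy=k,interpolation=cv2.INTER_CUBIC)
    for i in range(x-x%10+10,x+w,10): cv2.line(c,((i-x)*k,0),((i-x)*k,6 if i%50 else 16),(0,0,255),1)
    for i in range(y-y%10+10,y+h,10): cv2.line(c,(0,(i-y)*k),(6 if i%50 else 16,(i-y)*k),(0,0,255),1)
    cv2.imwrite(n,c)
crop(t,170,215,110,85,7,"pics/c1.png")
crop(t,340,160,115,110,5,"pics/c2.png")
crop(s,210,130,135,145,4,"pics/c3.png")
E
```

```text
(no output)
```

View pics/c1.png

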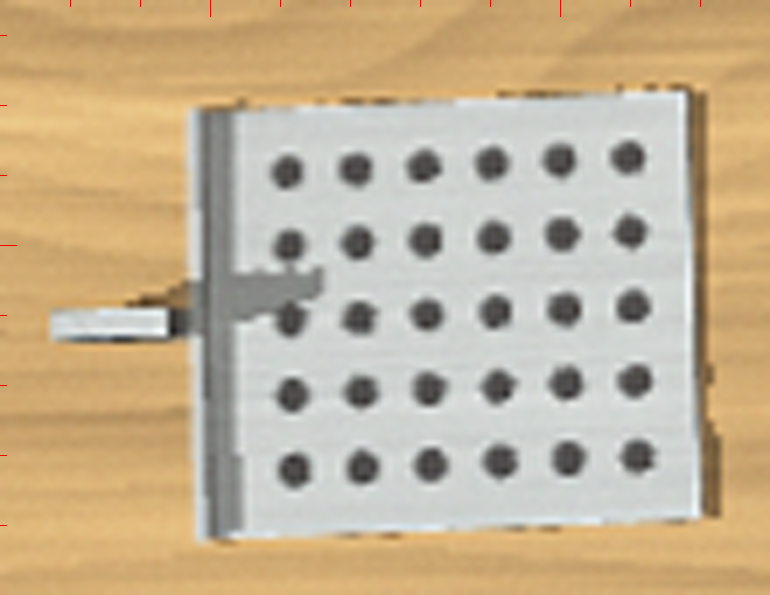

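View pics/c2.png

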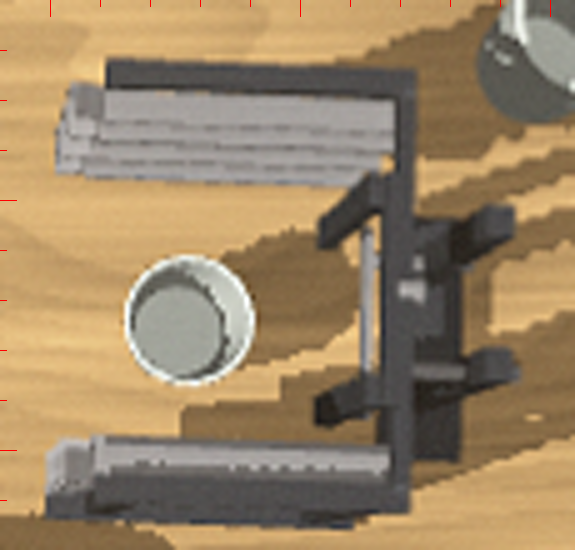

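View pics/c3.png

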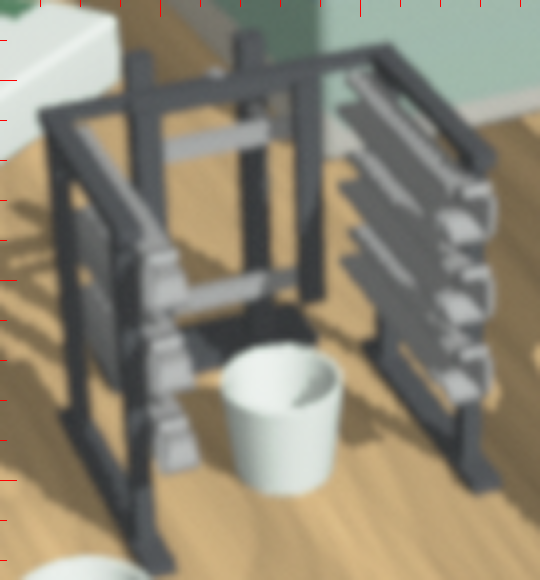

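The beaker in the rack at crop 3 (281,420) is about as tall as it is wide and its rim sits below the lowest rails. It is beaker_low, so the 70 mm pair is the target. The taller white ones stand outside the rack. In the top view the sheet corners are (268.6,228.1), (270.3,289.0), (197.1,230.4) and (198.3,292.1). The tab top is at (185.6,261.4). The rear top corners of the rack frame are (422.6,174) and (422,262.4).

```bash
cat > h.py <<'E'
from bench import ctrl
import cv2,numpy as np
def cam(n):
    p=ctrl.camera_params(n)
    if n=="wrist":
        T=np.eye(4);T[:3,:3]=ctrl.current_eef_rot();T[:3,3]=ctrl.current_tool_pos();p["pose"]=T@p["T_tool_cam"]
    return p
def K(p): return np.array([[p["fx"],0,p["cx"]],[0,p["fy"],p["cy"]],[0,0,1.]])
def back(p,uv,z):
    q=cv2.undistortPoints(np.array([[uv]],float),K(p),np.array(p["D"]))[0,0]
    T=np.array(p["pose"]);d=T[:3,:3]@np.array([q[0],-q[1],-1]);o=T[:3,3]
    return o+d*(z-o[2])/d[2]
def proj(p,X):
    X=np.atleast_2d(X).astype(float);T=np.array(p["pose"]);c=(X-T[:3,3])@T[:3,:3]*[1,-1,-1]
    return cv2.projectPoints(c,np.zeros(3),np.zeros(3),K(p),np.array(p["D"]))[0][:,0]
def Rx(a): # tool down, tool x axis at angle a (rad) in world
    c,s=np.cos(a),np.sin(a); return np.array([[c,s,0],[s,-c,0],[0,0,-1.]])
E
python3 - <<'E'
from h import *
p=cam("top");np.set_printoptions(precision=4,suppress=True)
for n,u,z in [("rearT",(268.6,228.1),.005),("rearB",(270.3,289),.005),("frT",(197.1,230.4),.013),("frB",(198.3,292.1),.013),("tab",(185.6,261.4),.045),("tabfront",(177.1,261.6),.045),
 ("rackT",(422.6,174),.19),("rackB",(422,262.4),.19),("barTf",(361.6,172),.19),("beaker",(378,224),.055),("pots",(301,307),.055),("cup",(457,165),.11)]:
    print(n,back(p,u,z))
for P in [(.38,.05,.45),(.38,.1,.42),(.4,.33,.3)]:
    for a in (90,-90): print(P,a,ctrl.ik(P,Rx(np.radians(a))))
E
```

```text
rearT [0.5658 0.1234 0.005 ]
rearB [0.4173 0.1211 0.005 ]
frT [0.5632 0.2979 0.013 ]
frB [0.4132 0.2948 0.013 ]
tab [0.4867 0.317  0.045 ]
tabfront [0.4867 0.3373 0.045 ]
rackT [ 0.653  -0.2198  0.19  ]
rackB [ 0.4685 -0.2105  0.19  ]
barTf [ 0.6598 -0.092   0.19  ]
beaker [ 0.5645 -0.1389  0.055 ]
pots [0.3755 0.0454 0.055 ]
cup [ 0.6895 -0.317   0.11  ]
(0.38, 0.05, 0.45) 90 [-1.45   -1.9484 82.097  -0.     99.8514 -1.45  ]
(0.38, 0.05, 0.45) -90 None
(0.38, 0.1, 0.42) 90 [ 6.0194 -0.5279 85.0568 -0.     95.4711  6.0194]
(0.38, 0.1, 0.42) -90 [   6.0194   -0.5279   85.0568   -0.       95.4711 -173.9806]
(0.4, 0.33, 0.3) 90 [32.9228 15.1161 84.4414 -0.     80.4425 32.9228]
(0.4, 0.33, 0.3) -90 [  32.9228   15.1161   84.4414   -0.       80.4425 -147.0772]
```

```bash
python3 - <<'E'
from h import *
import pickle
R=Rx(np.radians(90))
ctrl.goto([.565,-.06,.37],R); ctrl.sleep(.3); p=cam("wrist"); im=ctrl.read_camera("wrist"); cv2.imwrite("pics/w1.png",im); pickle.dump(p,open("w1.pkl","wb"))
ctrl.goto([.487,.23,.28],R); ctrl.sleep(.3); p=cam("wrist"); im=ctrl.read_camera("wrist"); cv2.imwrite("pics/w2.png",im); pickle.dump(p,open("w2.pkl","wb"))
print(ctrl.current_t())
E
```

```text
4.725
```

View pics/w1.png

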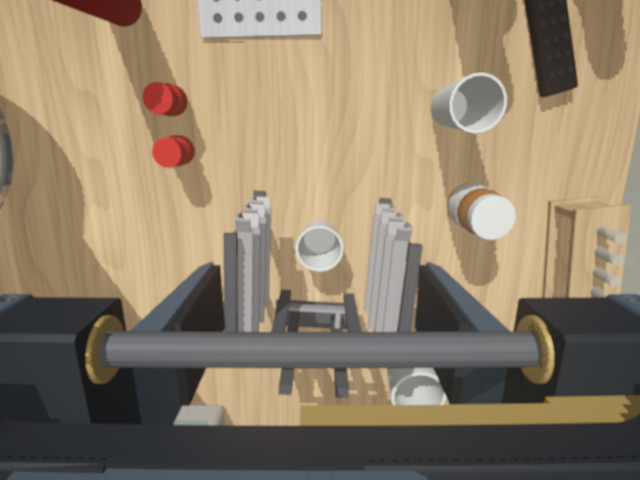

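View pics/w2.png

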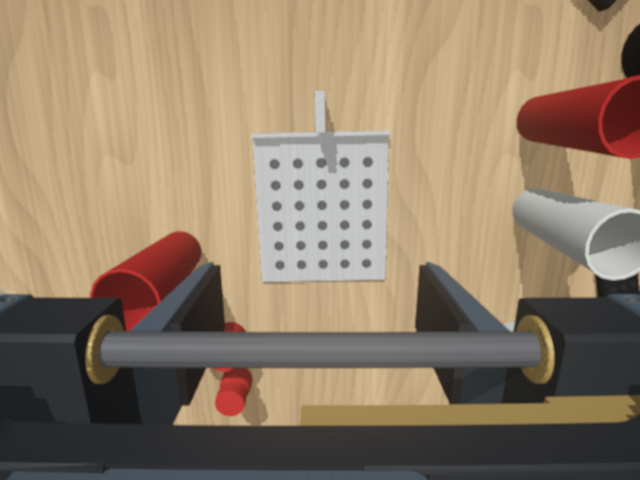

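w1 shows the rack mouth with flares at (240–270,195–220) and (380–410,200–230), and beaker_low at (320,247). w2 shows the sheet with its tab top running from (320,92) to (322,131). Its lip corners are (253,137) and (389,133), and its rear corners are (264,283) and (385,280).

```bash
python3 - <<'E'
from h import *
import pickle
np.set_printoptions(precision=4,suppress=True)
p=pickle.load(open("w2.pkl","rb"))
for n,u,z in [("tabf",(320,92),.045),("tabr",(322,131),.045),("lipL",(253,137),.013),("lipR",(389,133),.013),("reL",(264,283),.005),("reR",(385,280),.005)]: print(n,back(p,u,z))
p=pickle.load(open("w1.pkl","rb")); im=cv2.imread("pics/w1.png")
# predicted rail points for prior guess of the rack
x,y,w,h,k=220,180,210,155,3.8
c=cv2.resize(im[y:y+h,x:x+w],None,fx=k,fy=k,interpolation=cv2.INTER_CUBIC)
for i in range(x,x+w,10): cv2.line(c,(int((i-x)*k),0),(int((i-x)*k),6 if i%50 else 16),(0,0,255),1)
for i in range(y,y+h,10): cv2.line(c,(0,int((i-y)*k)),(6 if i%50 else 16,int((i-y)*k)),(0,0,255),1)
cv2.imwrite("pics/c4.png",c)
E
```

```text
tabf [0.4875 0.3372 0.045 ]
tabr [0.4894 0.3004 0.045 ]
lipL [0.4152 0.2938 0.013 ]
lipR [0.5617 0.2978 0.013 ]
reL [0.4192 0.121  0.005 ]
reR [0.5663 0.1247 0.005 ]
```

View pics/c4.png

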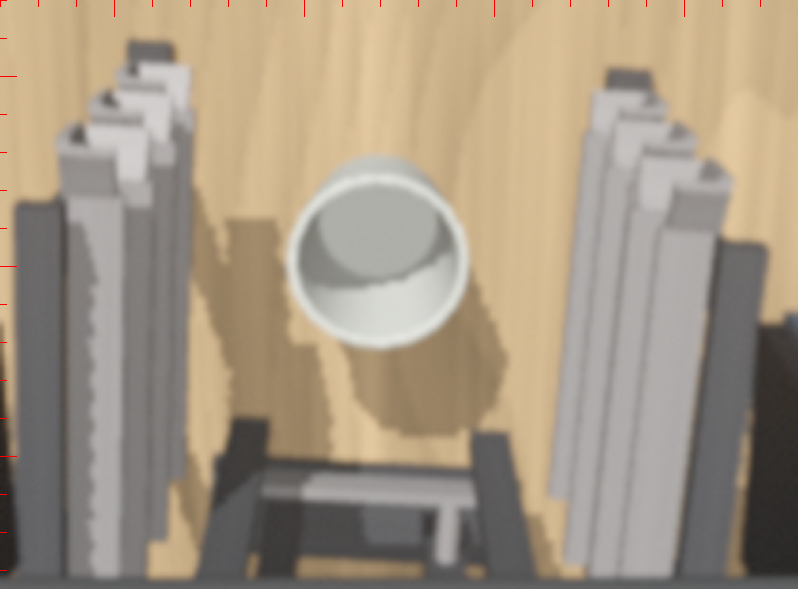

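In the enlarged crop, the low-rail inner edges run (190,130)→(183,480) and (588,130)→(552,497) in crop pixels, mid-rail ends are at (165,540) and (567,563), and top-bar front outer corners are at (15,203) and (767,243).

```bash
python3 - <<'E'
from h import *
import pickle
np.set_printoptions(precision=4,suppress=True)
p=pickle.load(open("w1.pkl","rb"))
for n,a,b,z in [("lowend",(183,480),(552,497),.07),("lowfront",(190,130),(588,130),.07),("flareTipLow",(190,65),(592,92),.07),("flareTipMid",(168,92),(613,115),.115),("flareTipHi",(145,123),(638,155),.16),
  ("midend",(165,540),(567,563),.115),("barfrontOut",(15,203),(767,243),.19),("barfrontIn",(65,203),(717,243),.19)]:
    A,B=[back(p,(220+u[0]/3.8,180+u[1]/3.8),z) for u in (a,b)]
    d=B-A; print(n,A[:2],B[:2],"mid",((A+B)/2)[:2],"len",round(np.hypot(*d[:2]),4),"yaw",round(np.degrees(np.arctan2(d[1],d[0])),2))
print(back(p,(319.5,248),.055))
E
```

```text
lowend [ 0.4973 -0.2116] [ 0.6246 -0.218 ] mid [ 0.5609 -0.2148] len 0.1274 yaw -2.88
lowfront [ 0.504  -0.0883] [ 0.6319 -0.0882] mid [ 0.5679 -0.0882] len 0.1279 yaw 0.02
flareTipLow [ 0.5047 -0.0671] [ 0.6327 -0.0758] mid [ 0.5687 -0.0715] len 0.1282 yaw -3.88
flareTipMid [ 0.5038 -0.0668] [ 0.6325 -0.0735] mid [ 0.5682 -0.0702] len 0.1289 yaw -3.0
flareTipHi [ 0.5039 -0.066 ] [ 0.6323 -0.0745] mid [ 0.5681 -0.0702] len 0.1286 yaw -3.79
midend [ 0.4972 -0.2104] [ 0.6243 -0.2185] mid [ 0.5608 -0.2144] len 0.1273 yaw -3.63
barfrontOut [ 0.4762 -0.0791] [ 0.6597 -0.0893] mid [ 0.568  -0.0842] len 0.1837 yaw -3.16
barfrontIn [ 0.4884 -0.0791] [ 0.6474 -0.0893] mid [ 0.5679 -0.0842] len 0.1593 yaw -3.64
[ 0.5644 -0.1363  0.055 ]
```

The rack fit is consistent: 144 mm from flare tip to rail end against 144 nominal, and a 127 mm ledge gap against 126. The mouth is at (0.5676,-0.0846) and the inward axis is (-0.053,-0.9986). The sheet tab is at (0.4882,0.3178) with sheet yaw about 1.2°. Both fit the given sizes, so I'll grasp and lift.

```bash
cat >> h.py <<'E'
U=np.array([-.053,-.9986]);M=np.array([.5676,-.0846])
RI=Rx(np.arctan2(-U[1],-U[0]))
def at(s,h,lat=0): # TCP for sheet rear edge s inside mouth, underside height h
    q=M+U*(s-.195)+lat*np.array([-U[1],U[0]]); return [q[0],q[1],h+.007]
E
python3 - <<'E'
from h import *
np.set_printoptions(precision=4,suppress=True)
R=Rx(np.radians(91.2))
ctrl.goto([.4882,.3178,.12],R); ctrl.move_l([.4882,.3178,.0075],vel=.08)
ctrl.command_gripper(0.0)
print(ctrl.current_grip_width(),ctrl.current_grasp_force(),ctrl.current_contact_force())
ctrl.move_l([.4882,.3178,.157],vel=.08)
print(ctrl.current_contact_force(),ctrl.current_wrist_torque(),ctrl.current_grip_width())
ctrl.goto(at(-.06,.12),RI); ctrl.sleep(.3)
print(ctrl.current_tool_pos(),ctrl.current_contact_force(),ctrl.current_t())
tiles=[]
P=np.array(ctrl.current_tool_pos());h=P[2]-.007
v=np.array([-U[1],U[0]])
for n in ("scene","top"):
    im=ctrl.read_camera(n);cv2.imwrite(f"pics/{n}1.png",im);p=cam(n)
    rear=P[:2]+U*.195; pts=[[*(rear+v*s*.075),h] for s in(-1,1)]+[[*(P[:2]+U*.02+v*s*.075),h+.013] for s in (-1,1)]
    uv=proj(p,pts);print(n,uv)
    c=uv.mean(0).astype(int);x,y=c[0]-65,c[1]-75
    cr=cv2.resize(im[y:y+150,x:x+130],None,fx=3,fy=3,interpolation=cv2.INTER_CUBIC)
    for q in uv: cv2.circle(cr,tuple(int(t) for t in (q-[x,y])*3),4,(0,0,255),1)
    print(x,y);tiles.append(cr)
cv2.imwrite("pics/lift.png",np.hstack(tiles))
E
```

```text
0.10873931579204212 30.000423789024353 [-0.7521 -0.1847 -0.189 ]
[-0.1126  0.3557 -3.4627] [ 0.1501 -0.0033 -0.0329] 0.10711477865100846
[0.5808 0.1709 0.1272] [-0.1779  0.8757 -2.4128] 11.3083
scene [[338.4123 217.7565]
 [262.0582 236.191 ]
 [385.3171 264.4913]
 [300.4077 288.1997]]
256 176
top [[328.4402 253.0477]
 [330.4234 185.7794]
 [248.1323 250.2051]
 [251.2705 182.3298]]
224 142
```

View pics/lift.png

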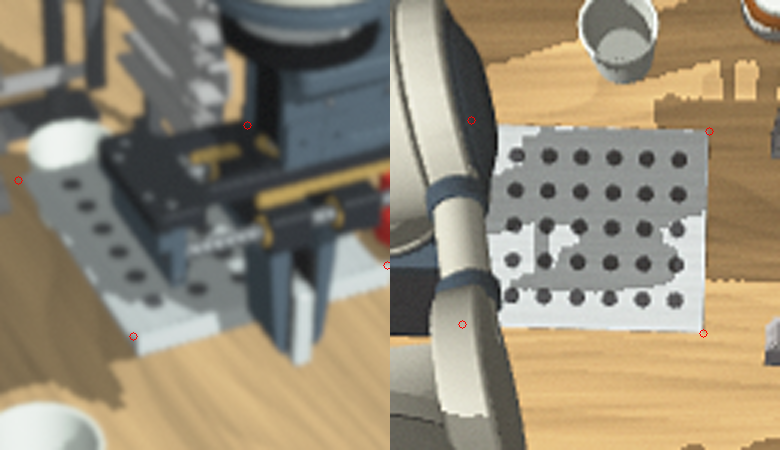

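The overlay shows the sheet held level, with the scene rear corner at crop (27,170) against a predicted (18,172), so there is no large sag. I'll check the edges numerically using colour saturation.

```bash
python3 - <<'E'
from h import *
np.set_printoptions(precision=2,suppress=True)
P=np.array(ctrl.current_tool_pos());h=P[2]-.007;v=np.array([-U[1],U[0]])
def S(x,y,z): return [*(P[:2]+U*(x+.1075)+v*y),h+z]
im=cv2.imread("pics/top1.png");p=cam("top")
sat=cv2.cvtColor(im,cv2.COLOR_BGR2HSV)[...,1].astype(float)
def cross(line): # subpixel crossing of sat=70 along line
    i=np.where((line[:-1]-70)*(line[1:]-70)<0)[0]; return [round(a+(line[a]-70)/(line[a]-line[a+1]),2) for a in i]
for xs in (-.03,0,.03,.06,.08):
  for sy in (-1,1):
    u=proj(p,S(xs,sy*.075,.005))[0]; c=int(round(u[0])); r0=int(u[1])-8
    print("col",xs,sy,"pred row",round(u[1],2),[r0+t for t in cross(sat[r0:r0+17,c])])
for y in (-.07,-.05,-.02,.02,.05,.07):
    u=proj(p,S(.0875,y,.005))[0]; r=int(round(u[1])); c0=int(u[0])-8
    print("row",y,"pred col",round(u[0],2),[c0+t for t in cross(sat[r,c0:c0+17])])
im=cv2.imread("pics/scene1.png");p=cam("scene");sat=cv2.cvtColor(im,cv2.COLOR_BGR2HSV)[...,1].astype(float)
for x,y in [(.0875,.07),(.0875,.06),(.0875,.05)]+[(a,.075) for a in (.08,.06,.04,.02,0,-.03)]:
    u=proj(p,S(x,y,.005))[0];q=proj(p,S(x,y,0))[0];c=int(round(u[0]));r0=int(u[1])-12
    print("scene",x,y,"top",u,"bot",q,[r0+t for t in cross(sat[r0:r0+25,c])])
E
```

```text
col -0.03 -1 pred row 251.21 [np.float64(250.97)]
col -0.03 1 pred row 183.74 [np.float64(183.47)]
col 0 -1 pred row 251.64 [np.float64(251.67)]
col 0 1 pred row 184.14 [np.float64(183.88)]
col 0.03 -1 pred row 252.07 [np.float64(251.9)]
col 0.03 1 pred row 184.54 [np.float64(184.38)]
col 0.06 -1 pred row 252.5 [np.float64(252.38)]
col 0.06 1 pred row 184.94 [np.float64(184.47)]
col 0.08 -1 pred row 252.78 [np.float64(252.71)]
col 0.08 1 pred row 185.21 [np.float64(184.69)]
row -0.07 pred col 328.67 [np.float64(328.04)]
row -0.05 pred col 328.94 [np.float64(328.53)]
row -0.02 pred col 329.34 [np.float64(328.71)]
row 0.02 pred col 329.87 [np.float64(329.45)]
row 0.05 pred col 330.27 [np.float64(329.55)]
row 0.07 pred col 330.53 [np.float64(329.71)]
scene 0.0875 0.07 top [264.48 233.19] bot [264.61 235.52] [np.float64(222.85), np.float64(232.64), np.float64(239.15)]
scene 0.0875 0.06 top [269.79 231.91] bot [269.89 234.24] []
scene 0.0875 0.05 top [275.06 230.64] bot [275.15 232.97] []
scene 0.08 0.075 top [263.28 236.03] bot [263.4  238.37] [np.float64(233.33), np.float64(237.21)]
scene 0.06 0.075 top [267.23 242.04] bot [267.35 244.39] []
scene 0.04 0.075 top [271.3  248.21] bot [271.41 250.58] [np.float64(251.93)]
scene 0.02 0.075 top [275.49 254.57] bot [275.59 256.96] [np.float64(255.76)]
scene 0 0.075 top [279.81 261.11] bot [279.9  263.52] [np.float64(263.21)]
scene -0.03 0.075 top [286.54 271.3 ] bot [286.61 273.73] [np.float64(273.7)]
```

The sheet matches the predicted pose within 0.5 px, with no sag or yaw error. Next I insert it with contact guards.

```bash
python3 - <<'E'
from h import *
np.set_printoptions(precision=3,suppress=True)
def st(n,r=None):
    f=np.array(ctrl.current_contact_force());P=np.array(ctrl.current_tool_pos())
    print(n,r,"s",round((P[:2]-M)@U+.195,4),"z",round(P[2]-.007,4),"axial",round(f[:2]@U,2),"lat",round(f[:2]@np.array([-U[1],U[0]]),2),"fz",round(f[2],2),"t",ctrl.current_t())
ctrl.move_l(at(-.04,.0735),vel=.08); ctrl.sleep(.2); st("pre")
r=ctrl.move_l(at(.03,.0735),vel=.03,contact_N=5); st("mouth",r)
if not r:
    r=ctrl.move_l(at(.05,.0735),vel=.03,contact_N=5); st("in",r)
    r=ctrl.move_l(at(.05,.067),vel=.008,contact_N=2); ctrl.sleep(.2); st("down",r)
E
```

```text
pre None s -0.0402 z 0.074 axial 0.49 lat -0.72 fz -2.81 t 12.3917
mouth False s 0.0299 z 0.0735 axial -0.37 lat -0.29 fz -1.9 t 14.875
in False s 0.05 z 0.0735 axial 0.14 lat 0.79 fz -2.61 t 15.6917
down True s 0.0499 z 0.07 axial -2.15 lat 2.83 fz 3.4 t 16.3917
```

```bash
cat >> h.py <<'E'
np.set_printoptions(precision=3,suppress=True)
def fz(n=6):
    F=[]
    for _ in range(n): F.append(ctrl.current_contact_force());ctrl.sleep(.02)
    return np.mean(F,0)
def st(n,r=None):
    f=fz();P=np.array(ctrl.current_tool_pos())
    print(n,r,"s",round((P[:2]-M)@U+.195,4),"z",round(P[2]-.007,4),"axial",round(f[:2]@U,2),"lat",round(f[:2]@np.array([-U[1],U[0]]),2),"fz",round(f[2],2),"t",round(ctrl.current_t(),2))
    return f[:2]@U
E
python3 - <<'E'
from h import *
ctrl.move_l(at(.05,.0705),vel=.005); st("up")
r=ctrl.move_l(at(.095,.0705),vel=.02,contact_N=5); a0=st("slide",r)
s=.095
if not r:
    r=ctrl.move_l(at(.132,.0705),vel=.006,contact_N=4); st("feel",r)
E
```

```text
up None s 0.05 z 0.0704 axial -1.14 lat 0.74 fz -0.51 t 16.82
slide False s 0.095 z 0.0705 axial -0.2 lat 0.31 fz -1.64 t 19.32
feel True s 0.1138 z 0.0703 axial -0.34 lat 0.23 fz 3.66 t 22.64
```

```bash
python3 - <<'E'
from h import *
P=np.array(ctrl.current_tool_pos());s=(P[:2]-M)@U+.195
ctrl.move_l(at(s,.0712),vel=.005); st("up")
for i in range(24):
    s+=.0005
    ctrl.move_l(at(s,.0712),vel=.005); a=st(i)
    if a<-5.5: break
E
```

```text
up None s 0.1137 z 0.071 axial -2.01 lat 0.83 fz -2.83 t 23.14
0 None s 0.1142 z 0.0711 axial -3.92 lat 0.31 fz -3.7 t 23.49
1 None s 0.1146 z 0.0712 axial -5.79 lat 0.54 fz -3.4 t 23.84
```

Contact with the buffer is at s≈113 mm and the slope is about 4 N/mm, as specified. I'll settle it on the ledge at about 6–7 N, ease to about 3 N, and release.

```bash
python3 - <<'E'
from h import *
P=np.array(ctrl.current_tool_pos());s=(P[:2]-M)@U+.195+.0003
ctrl.move_l(at(s,.0712),vel=.004); st("push"); ctrl.sleep(.3)
z=.0712
for i in range(5):
    z-=.0002
    ctrl.move_l(at(s,z),vel=.004); st("low")
    if fz()[2]>-1.5: break
for i in range(4):
    if st("ease")>-3.3: break
    s-=.00025; ctrl.move_l(at(s,z),vel=.004)
print(ctrl.current_grip_width())
ctrl.command_gripper(.3); ctrl.sleep(.3); st("open"); print(ctrl.current_grip_width(),ctrl.current_grasp_force())
E
```

```text
push None s 0.1147 z 0.0712 axial -5.26 lat 0.63 fz -3.71 t 24.19
low None s 0.1147 z 0.071 axial -5.77 lat 0.01 fz -2.57 t 24.84
low None s 0.1147 z 0.0709 axial -5.58 lat -0.2 fz -1.62 t 25.29
low None s 0.1148 z 0.0707 axial -6.09 lat 0.31 fz -0.35 t 25.74
ease None s 0.1148 z 0.0707 axial -6.03 lat -0.07 fz -0.64 t 25.94
ease None s 0.1146 z 0.0707 axial -5.33 lat 0.27 fz -0.6 t 26.29
ease None s 0.1144 z 0.0707 axial -4.4 lat -0.19 fz -0.22 t 26.64
ease None s 0.1142 z 0.0706 axial -3.98 lat -0.43 fz 0.04 t 26.99
0.10922609046180394
open None s 0.1139 z 0.0706 axial 0.05 lat 0.37 fz 0.34 t 28.12
0.3005438344862163 0.0
```

```bash
python3 - <<'E'
from h import *
P=np.array(ctrl.current_tool_pos())
st("before");ctrl.move_l([P[0],P[1],.16],vel=.06); st("up")
ctrl.move_l([P[0]+.02,P[1]+.10,.30],vel=.15); ctrl.sleep(.3)
v=np.array([-U[1],U[0]])
p=cam("top");im=ctrl.read_camera("top");cv2.imwrite("pics/top2.png",im)
sc=ctrl.read_camera("scene")
a=cv2.resize(im[150:290,290:440],None,fx=2.6,fy=2.6,interpolation=cv2.INTER_CUBIC)
b=cv2.resize(sc[130:270,200:350],None,fx=2.6,fy=2.6,interpolation=cv2.INTER_CUBIC)
cv2.imwrite("pics/fin.png",np.hstack([a,b])); print(ctrl.current_t())
E
```

```text
before None s 0.1139 z 0.0706 axial 0.27 lat 0.06 fz 0.03 t 28.22
up None s 0.1139 z 0.1527 axial 0.05 lat 0.05 fz -0.13 t 29.84
31.55
```

View pics/fin.png

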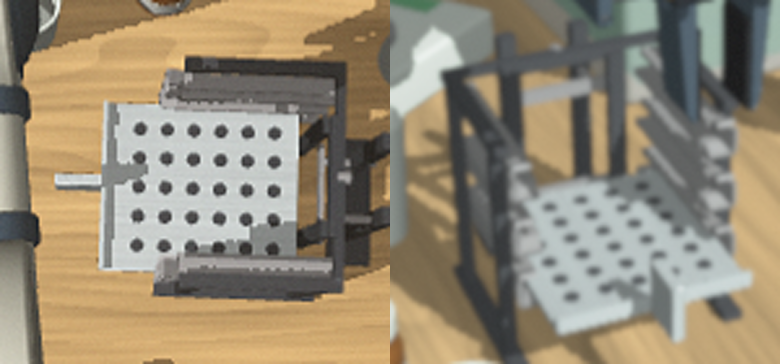

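The final picture shows the sheet level and square in the lowest rails, with its rear edge at the buffer bars (crop 300,185) and the gripper clear of it.

```bash
python3 -c "
from bench import ctrl
print(ctrl.sign_off())"
```

```text
the job is handed in; nothing more can be done
None
```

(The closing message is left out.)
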